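# Hang the dipper on the turning rack

### The job

Turn the rack until its empty branch points to the front, over the brass stud on its foot. Then hang the loose measuring dipper by its hook on that branch and slide it in along the branch until it presses lightly against the collar, and leave it hanging there, touching the collar, with the branch still at the front. Be gentle with the rack and the dipper, never push hard against them, and leave the other things where they are.

Things in the scene. Friction and masses are not known exactly. Their poses are not given: they have to be found in the camera images.
- rack: wooden foot and post of a turning rack, fixed to the counter. Foot 132 mm dia, 16 high; post 22 dia. Origin on the post's axis at counter level, z up. The rack's FRONT is its -x axis (roughly towards the robot): a 12 mm brass stud stands on the foot there, 56 mm from the axis.
- rack_head (a joint): turn of the rack's head about the post's vertical axis, rad, counter-clockwise from above. At 0 (and 2 pi) the free branch points to the front, over the stud. It can turn on past 0 and 2 pi, either way; a stiff pivot (0.25 N m) keeps it where it is left.
- hub (a point): on the post's axis at the height of the branches' centre lines, 190 mm above the counter. The turning head has a hub 32 mm dia, ending 9 mm above this point, and three level round steel branches, 10 mm dia, 120 degrees apart, each ending in an 18 mm ball 117 mm from the axis. The outer 45 mm of each branch before the ball is clear: push there.
- branch_tip (a point): centre of the ball at the end of the free branch, 117 mm from the post's axis, 190 mm above the counter. A coffee maker (330 mm tall, its front at x = 0.61 m) and a wall cabinet stand close behind the rack: push the branches on the robot's side of it, fingers at x below about 0.55 m.
- tip_b (a point): ball at the end of the second branch, 120 degrees counter-clockwise (from above) from the free one. It carries a dipper like the loose one, fixed there, its head 51 mm from the axis and reaching 45 mm above the branch's centre line.
- tip_c (a point): ball at the end of the third branch, 240 degrees counter-clockwise from the free one, with a fixed dipper like that on the second.
- branch (a point): point on the TOP line of the free branch (195 mm above the counter), 80 mm from the post's axis; x axis along the branch towards the post, z up. Nearer the post a steel clamp collar (22 mm dia, 8 long) is fixed on this branch. Its place differs every time and is not measured: outer face 36 to 60 mm from the post's axis. From there to the ball the branch is clear.
- dipper: loose steel measuring dipper, about 0.13 kg, standing upright on the counter. Origin: centre of its underside, z up. Cup 54 dia x 38 tall; a bent 10 mm rod rises from the cup's -y side (reaching to y = -35 mm) to a flat upright head 10 mm thick (x), 34 wide (y), from z = 125 to 165 mm.
- grip (a point): place to grip the dipper: in its head, 154 mm above its underside, fingers closing along the dipper's x (10 mm thick). Keep the fingertips 8 mm or more above the underside of the head (z = 133 mm) so that they clear the branch and the collar.
- hook (a point): middle of the hook's roof (underside of the head), 125 mm above the dipper's underside; hung, it rests on the branch's top line. Two rods beside it, 14 mm apart (y) and widening below, make the hook, open downward at z = 93 mm. A branch lies in it along the dipper's x, either way round, and the dipper then hangs upright.
- pepper_mill: bystander: dark wooden pepper mill, 58 dia x 170 tall mm; origin under its centre.
- lime_a: bystander: green lime, 57x46x45 mm; origin under its centre.
- salt_shaker: bystander: glass salt shaker, 44 dia x 90 tall mm; origin under its centre.
- kitchen_timer: bystander: round white wind-up timer, 63 dia x 44 tall mm; origin under its centre.
- spice_jar: bystander: small glass spice jar with yellow lid, 45 dia x 100 tall mm; origin under its centre.
- jam_jar: bystander: jam jar with yellow lid, 71 dia x 110 tall mm; origin under its centre.
- matchbox: bystander: matchbox, 36x52x15 mm; origin under its centre.

How it is judged:
By the outcome, as a careful person would: the job done as asked, in the order asked, and still so for the second after the job is handed in, with the robot touching nothing.
It also fails if it takes over 69 s, if anything falls off the work surface, if the arm or the gripper's body presses on something with over 40 N, if the wrist force passes 120 N, or if a joint passes its speed limit or range.

### The arm

A 6-joint arm with a two-finger parallel gripper is mounted at the origin on a cart in front of the work surface, level with it; the furniture and walls round the work are solid. World frame = base frame: x ahead of the robot, y to its left, z up, the work surface at z = 0. Lengths are in m, angles in rad, forces in N, time in s.
With the tool pointing down it reaches from about 0.375 to 0.9 m from the base axis. Payload 3.1 kg.
Tool frame: the origin (TCP) lies on the centre line of the jaws, within the pads' length; the fingertips stand robot.tip_reach ahead of it and the grasp point (between the pads) lies 8 mm behind it (robot.tip_reach is the distance from the TCP to the fingertips, in m); z points along the fingers, y is the line along which they close (so a half turn about z gives the same grasp; the last joint's range is limited). The gripper opens to 87 mm and grips with 3 to 60 N. Pads are 19 mm wide; open, the fingers measure 117 mm over their backs; the gripper's body (75 mm by 190 mm) begins 51 mm behind the grasp point.
Start: joints at [-1.516, 0.527, 1.433, -0, 1.181, -0.178], TCP at [0.144, -0.608, 0.234] pointing down, gripper open.
Joint ranges: [-3.08, 3.08], [-0.75, 2.2], [0.22, 2.44], [-1.43, 4.57], [0, 2.65], [-2.85, 2.85]. Speed limits (rad/s): [2.79, 2.79, 3.14, 3.14, 3.14, 3.14].

### API

Orientations are given as a unit quaternion [x, y, z, w].
In Python, from rig import robot gives the robot as it stands.
- The arm moves only by the tool jog_arm, never from a script. Its argument "motion" is one flat list of numbers, 7 for each row, row after row: the shift along the tool's x, y, z scaled (see below), then the turn, a rotation vector about the tool's x, y, z scaled (see below), then the gripper's target within -1 to 1 (shut at 1, half-way at 0, fully open at -1). In form: [x, y, z, rx, ry, rz, hand, x, y, z, rx, ry, rz, hand, ...]. A call has 1 to 12 rows; each row shifts and turns the commanded pose from where the row before left it, along the tool's axes as they then stand; what a row does not reach is not made up. The controller multiplies each number of a shift by 4 cm and each number of a turn by 4 degrees. A row lasts 1/8 s, in which the tool goes at most 62.5 mm and 10.7 degrees, less where a joint would pass 70% of its speed; a pose out of reach is approached as far as the arm can. A call with a number of a shift or a turn outside -1 to 1 is refused whole. A call with a gripper value outside its range is refused whole. The fingers move at their own pace and stop on an object; "grip_force" is the grip in N (left out, the last holds). Time passes only in rows, so rows that do not move let the fingers close. It gives the time, the measured TCP pose, the force, the opening and the grip force at its end, in the units of the state.
- robot.get_obs(): the state, without advancing time (a new reading comes with each control period).
- robot.camera(name): name is "side" or "top"; returns the picture (480x640x3 uint8, blue, green, red); there is no depth.
- robot.calibration(name): a dict with "fx", "fy", "cx", "cy" (pixels), "R" (3x3) and "t" (3): a world point X has camera coordinates R X + t. Camera axes: x right, y down, z forward; pixel columns grow to the right and rows downward; lengths in m; the calibration is good to about 2 mm. A picture is of the moment at which its call begins. calibration takes no time and is no camera call.
- robot.hand_in(): hands the job in; it is judged then, once.
The state is a dict: "time": time; "q": joint angles; "joint_velocities": joint speeds; "joint_torque": joint torques, N m; "position": TCP position; "tool_rot": TCP orientation; "ft_force": force on the tool from outside, world axes, zero at the start; "moment": the same for the moment, N m; "grip_width": finger opening in m; "grip_force": force on a finger pad.
Only numpy, scipy, OpenCV 4.12 (cv2) and the standard library are available. Lean on these libraries where they do the work, as an engineer would, in place of code of your own. Each camera call takes 0.05 s, during which the arm holds its last target. There are 200 camera calls.

## Working session

There is one attempt and no reset: what is moved stays moved. The work goes in short steps, Python scripts to look and compute and a tool call to move; the robot and the scene stay as the last step left them, time stands still between calls to the robot, and variables do not carry over. Pictures are saved under pics/ and viewed, at most 10 in all, crops included, and the job is handed in when it is done.

Besides the shell and the picture viewer there is one more tool, called as a command line: name --argument value ..., lists and objects as JSON in quotes. jog_arm: Moves the arm, as the interface text tells. Shifts and turns lie within -1 to 1; 1 stands for 4 cm of shift or 4 degrees of turn. Its arguments: {"type":"object","properties":{"motion":{"type":"array","items":{"type":"number"}},"grip_force":{"type":"number"}},"required":["motion"]}

```bash
ls; mkdir -p pics; python3 - <<'E'
from rig import robot
import cv2,json
for n in("side","top"):
    cv2.imwrite(f"pics/{n}0.png",robot.camera(n)); c=robot.calibration(n); print(n,c)
o=robot.get_obs();print(o,robot.tip_reach)
E
```

```text
pics
side {'fx': 517.7628035874704, 'fy': 517.7628035874704, 'cx': 316.50938957520805, 'cy': 242.30117511207206, 'R': array([[ 0.86244022, -0.50596562,  0.01398761],
       [-0.16253482, -0.30300732, -0.93902556],
       [ 0.479353  ,  0.80757994, -0.34356273]]), 't': array([-0.38037974,  0.29171828,  1.2077736 ])}
top {'fx': 532.5851458108863, 'fy': 532.5851458108863, 'cx': 317.00746538167806, 'cy': 239.9336032036919, 'R': array([[-0.08252441, -0.99658504,  0.00282581],
       [-0.95644822,  0.07840352, -0.28117554],
       [ 0.27999379, -0.02590659, -0.95965219]]), 't': array([0.21435709, 0.53254245, 1.34972366])}
{'time': 0.1, 'q': array([-1.51651207e+00,  5.28367180e-01,  1.43376032e+00, -2.55340573e-05,
        1.18141441e+00, -1.78501992e-01]), 'joint_velocities': array([-0.00238194, -0.0016525 , -0.00114792,  0.00026864, -0.00148619,
        0.00038712]), 'joint_torque': array([-3.85017538e-04, -4.40985096e+01, -1.77150536e+01,  6.34726952e-02,
        5.34169714e-02, -4.42742112e-05]), 'position': array([ 0.14416646, -0.60749195,  0.23267758]), 'tool_rot': array([ 9.93232928e-01,  1.16135270e-01,  4.87101758e-05, -9.73479837e-04]), 'ft_force': array([-0.37200807, -0.13497589, -0.55057087]), 'moment': array([-0.01408504,  0.00507956,  0.04735711]), 'grip_force': 0.0, 'grip_width': 0.08740774606606577} 0.011
```

View pics/side0.png

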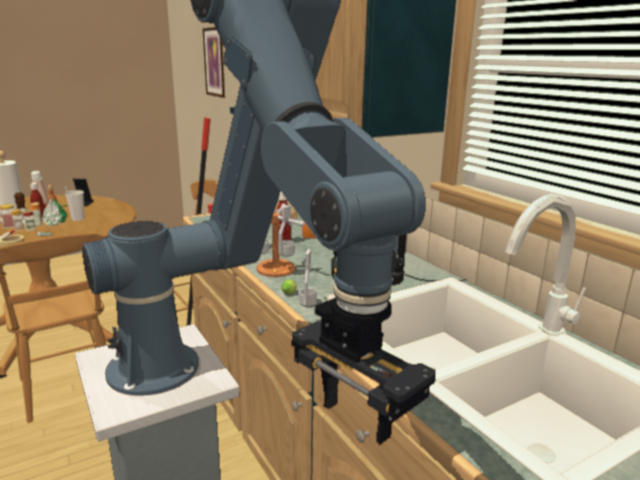

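View pics/top0.png

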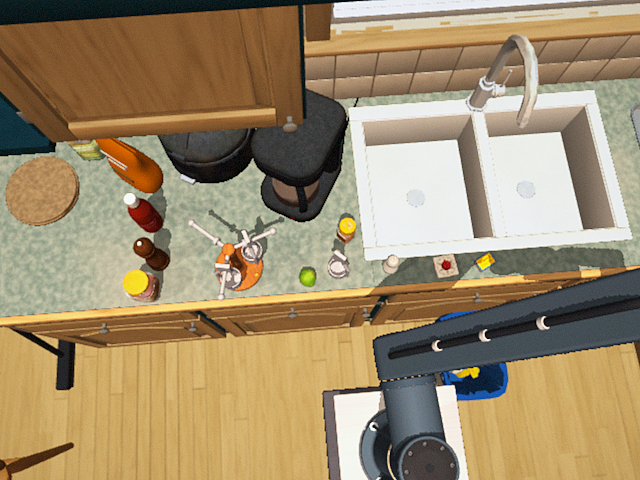

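```bash
cat > h.py <<'E'
import numpy as np,cv2
from rig import robot
def ray(n,u,v):
    c=robot.calibration(n);R=c["R"];t=c["t"]
    d=R.T@np.array([(u-c["cx"])/c["fx"],(v-c["cy"])/c["fy"],1]);return -R.T@t,d
def onz(n,u,v,z):
    o,d=ray(n,u,v);return o+d*(z-o[2])/d[2]
def proj(n,X):
    c=robot.calibration(n);p=c["R"]@np.asarray(X,float)+c["t"];return np.array([c["fx"]*p[0]/p[2]+c["cx"],c["fy"]*p[1]/p[2]+c["cy"]])
def tri(p,q):
    (a,d),(b,e)=ray("side",*p),ray("top",*q)
    s=np.linalg.lstsq(np.c_[d,-e],b-a,rcond=None)[0];P,Q=a+s[0]*d,b+s[1]*e
    return (P+Q)/2,np.linalg.norm(P-Q)
def crop(n,out,x0,x1,y0,y1,k):
    im=robot.camera(n);cv2.imwrite(out,cv2.resize(im[y0:y1,x0:x1],None,fx=k,fy=k,interpolation=cv2.INTER_CUBIC))
E
python3 - <<'E'
import cv2
a=cv2.imread("pics/top0.png")[195:315,175:365];cv2.imwrite("pics/t1.png",cv2.resize(a,None,fx=4.2,fy=4.2,interpolation=2))
a=cv2.imread("pics/side0.png")[190:315,235:345];cv2.imwrite("pics/s1.png",cv2.resize(a,None,fx=4.6,fy=4.6,interpolation=2))
E
```

```text
(no output)
```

View pics/t1.png

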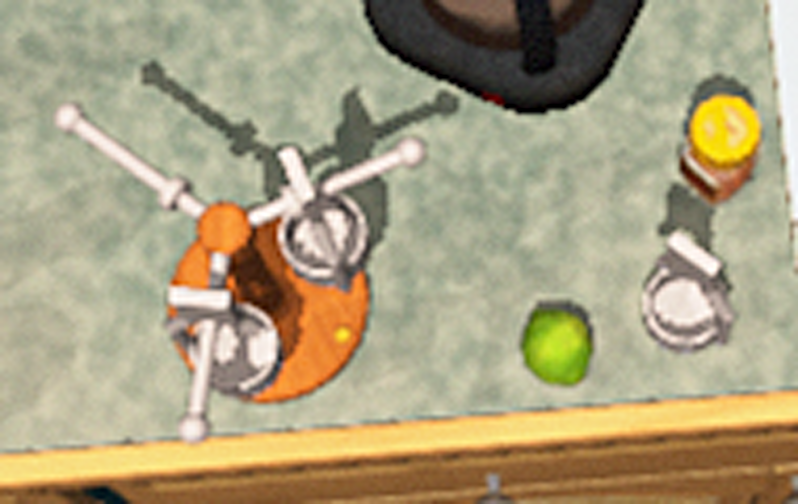

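View pics/s1.png

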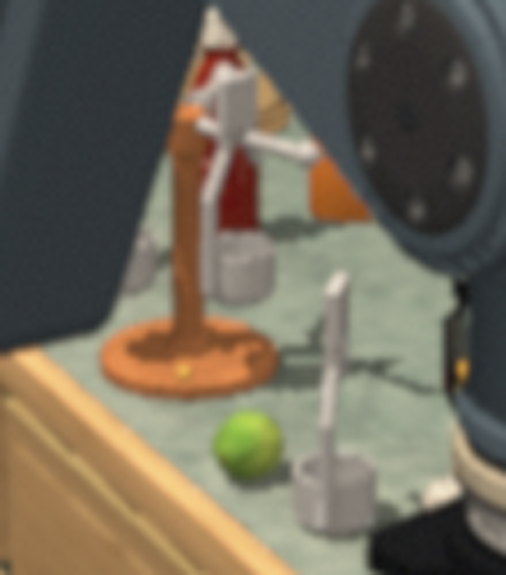

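```bash
python3 - <<'E'
from h import *
T=lambda x,y:(175+(x+.5)/4.2-.5,195+(y+.5)/4.2-.5)
S=lambda x,y:(235+(x+.5)/4.6-.5,190+(y+.5)/4.6-.5)
hub=onz("top",*T(222,228),.199)
print("hub",hub)
P=[]
for n,p in dict(a=(68,117),b=(193,428),c=(410,152)).items():
    X=onz("top",*T(*p),.19);P.append(X);d=X-hub;print(n,X,np.hypot(*d[:2]),np.degrees(np.arctan2(d[1],d[0])))
print("mean",np.mean(P,0))
m=np.mean(P,0)
for X in P: d=X-m;print(np.hypot(*d[:2]),np.degrees(np.arctan2(d[1],d[0])))
st=onz("top",*T(343,335),.019);d=st-m;print("stud",st,np.hypot(*d[:2]),np.degrees(np.arctan2(d[1],d[0])))
st=onz("side",*S(183,370),.019);print("studside",st)
print("collar",onz("top",*T(175,190),.19),np.linalg.norm((onz("top",*T(175,190),.19)-m)[:2]))
# dipper head: top-view ends
e1=onz("top",*T(677,238),.165);e2=onz("top",*T(712,270),.165);print("head",e1,e2,(e1+e2)/2,np.degrees(np.arctan2(*(e1-e2)[[1,0]])))
print("headside tri",tri(S(338,283),T(694,253)))
print("cup rim c",onz("top",*T(683,300),.038), onz("top",*T(683,300),.03))
print("cup side bottom",onz("side",*S(333,515),0.))
print("lime",onz("top",*T(557,345),.022))
E
```

```text
hub [0.50763796 0.39134739 0.199     ]
a [0.58554252 0.48072835 0.19      ] 0.11856676537693335 48.92455213432839
b [0.39404983 0.41320703 0.19      ] 0.11567240967624733 169.10680172590276
c [0.54750205 0.28107706 0.19      ] 0.1172548111637769 -70.1244463058595
mean [0.50903147 0.39167081 0.19      ]
0.11741033284129579 49.33348765904139
0.11698113216216559 169.39134108539926
0.11709382556491663 -70.81951671538162
stud [0.48070115 0.3420519  0.019     ] 0.05713706085023825 -119.72455559147669
studside [0.48107226 0.34355521 0.019     ]
collar [0.53549607 0.4192109  0.19      ] 0.038194653526450184
head [0.48925687 0.1281064  0.165     ] [0.46810132 0.10933215 0.165     ] [0.47867909 0.11871927 0.165     ] 41.58708879046065
headside tri (array([0.48006539, 0.11871363, 0.16238956]), np.float64(0.00021452243963637058))
cup rim c [0.48140395 0.12026082 0.038     ] [0.48329405 0.11976834 0.03      ]
cup side bottom [ 4.80882985e-01  1.23732369e-01 -1.11022302e-16]
lime [0.46198923 0.20363641 0.022     ]
```

jog_arm --motion '[0,0,-0.5,0,0,0.83,1,0,0,-0.5,0,0,0.83,1,0,0,0,0,0,0.83,1,0,0,0,0,0,0.84,1,0.95,-0.95,0,0,0,0,1,0.95,-0.95,0,0,0,0,1,0.95,-0.95,0,0,0,0,1,0.95,-0.95,0,0,0,0,1,0.95,-0.95,0,0,0,0,1,0.95,-0.95,0,0,0,0,1,0.95,-0.95,0,0,0,0,1,0.95,-0.95,0,0,0,0,1]'

```text
time: 1.6
position: [0.449, -0.3025, 0.2733]
tool_rot: [1.0, 0.0, -0.0, -0.0]
ft_force: [0.0, -0.1, 0.2]
grip_width: 0.0006
grip_force: 0.0
```

jog_arm --motion '[0,-1,0,0,0,0,1,0,-1,0,0,0,0,1,0,-1,0,0,0,0,1,0,-1,0,0,0,0,1,0,-1,0,0,0,0,1,0,-1,0,0,0,0,1,0,-1,0,0,0,0,1,0,-1,0,0,0,0,1,0,-1,0,0,0,0,1,0,-1,0,0,0,0,1,0,0,0,0,0,0,1]'

```text
time: 2.98
position: [0.4472, 0.0981, 0.2733]
tool_rot: [1.0, 0.002, -0.0, -0.0]
ft_force: [-0.5, 0.4, -0.3]
grip_width: 0.0001
grip_force: 0.0
```

```bash
cat >> h.py <<'E'
C=np.array([.509,.3917])
def st():
    o=robot.get_obs();r=o["tool_rot"];print("t",round(o["time"],2),"p",o["position"].round(4),"a",round(2*np.degrees(np.arctan2(r[1],r[0])),2),"q",o["q"].round(2),"F",o["ft_force"].round(1),"w",round(o["grip_width"],4),"g",round(o["grip_force"],1));return o
def arc(p,b0,b1,n,r=.088,h=.021):
    p=np.array(p[:2])
    for b in np.radians(np.linspace(b0,b1,n)):
        w=C+r*np.array([np.cos(b),np.sin(b)])+h*np.array([-np.sin(b),np.cos(b)])
        d=w-p;p=w;print(np.degrees(b).round(1),w.round(3),"row",(d*[1,-1]/.04).round(2))
E
python3 - <<'E'
from h import *
o=st();arc(o["position"],190,63,18)
E
```

```text
t 2.98 p [0.4472 0.0981 0.2733] a 0.26 q [-0.03  0.25  1.78  0.    1.11  1.54] F [-0.5  0.4 -0.3] w 0.0001 g 0.0
190.0 [0.426 0.356] row [-0.53 -6.44]
182.5 [0.422 0.367] row [-0.1  -0.28]
175.1 [0.42  0.378] row [-0.06 -0.29]
167.6 [0.419 0.39 ] row [-0.02 -0.29]
160.1 [0.419 0.402] row [ 0.01 -0.29]
152.6 [0.421 0.413] row [ 0.05 -0.29]
145.2 [0.425 0.425] row [ 0.09 -0.28]
137.7 [0.43  0.435] row [ 0.13 -0.27]
130.2 [0.436 0.445] row [ 0.16 -0.25]
122.8 [0.444 0.454] row [ 0.19 -0.23]
115.3 [0.452 0.462] row [ 0.22 -0.2 ]
107.8 [0.462 0.469] row [ 0.24 -0.17]
100.4 [0.473 0.474] row [ 0.26 -0.14]
92.9 [0.484 0.479] row [ 0.28 -0.1 ]
85.4 [0.495 0.481] row [ 0.29 -0.06]
77.9 [0.507 0.482] row [ 0.29 -0.03]
70.5 [0.519 0.482] row [0.29 0.01]
63.0 [0.53 0.48] row [0.29 0.05]
```

jog_arm --motion '[-0.11,-1,0,0,0,0,1,-0.11,-1,0,0,0,0,1,-0.11,-1,0,0,0,0,1,-0.11,-1,0,0,0,0,1,-0.11,-1,0,0,0,0,1,-0.11,-0.9,0,0,0,0,1,0,0,0.7,0,0,0,1,0,0,0.7,0,0,0,1,0,0,0.68,0,0,0,1,0,0,0,0,0,0,1]'

```text
time: 4.22
position: [0.4204, 0.3303, 0.1883]
tool_rot: [1.0, -0.0, -0.003, 0.001]
ft_force: [0.4, 0.4, 0.4]
grip_width: 0.0005
grip_force: 0.0
```

jog_arm --motion '[0,-0.36,0,0,0,0,1,0,-0.36,0,0,0,0,1,0,-0.36,0,0,0,0,1,0,-0.29,0,0,0,0,1,0,-0.29,0,0,0,0,1,0.05,-0.29,0,0,0,0,1,0.09,-0.28,0,0,0,0,1,0.13,-0.27,0,0,0,0,1]'

```text
time: 5.22
position: [0.432, 0.4321, 0.1899]
tool_rot: [1.0, 0.0, -0.001, 0.001]
ft_force: [0.0, -4.2, -0.6]
grip_width: 0.0008
grip_force: 1.6
```

```bash
python3 - <<'E'
from h import *
st();crop("top","pics/t2.png",160,350,190,310,4.2)
E
```

```text
t 5.22 p [0.432  0.4321 0.1899] a 0.01 q [ 0.6   0.56  1.51 -0.    1.07  2.17] F [ 0.  -4.2 -0.6] w 0.0008 g 1.6
```

View pics/t2.png

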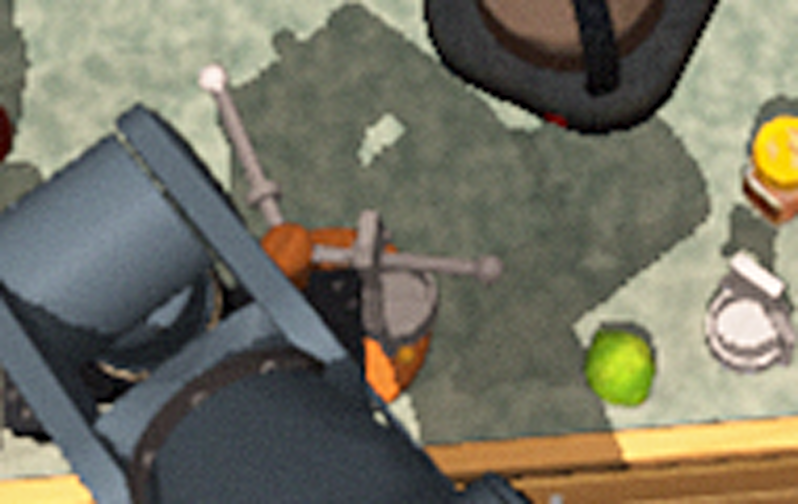

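jog_arm --motion '[0.15,-0.25,0,0,0,0,1,0.19,-0.23,0,0,0,0,1,0.22,-0.2,0,0,0,0,1,0.24,-0.17,0,0,0,0,1,0.26,-0.14,0,0,0,0,1,0.28,-0.1,0,0,0,0,1,0.29,-0.06,0,0,0,0,1,0.29,-0.03,0,0,0,0,1,0.29,0.01,0,0,0,0,1,0.29,0.05,0,0,0,0,1,0,0,0,0,0,0,1]'

```text
time: 6.65
position: [0.5346, 0.477, 0.1906]
tool_rot: [1.0, -0.0, 0.002, -0.001]
ft_force: [-0.7, -0.8, -0.9]
grip_width: 0.0005
grip_force: 0.1
```

```bash
python3 - <<'E'
from h import *
st();crop("top","pics/t3.png",160,350,190,310,4.2)
X=onz("top",160+211.5/4.2-.5,190+78.5/4.2-.5,.19)[:2]-C;print(np.hypot(*X),np.degrees(np.arctan2(X[1],X[0])))
E
```

```text
t 6.65 p [0.5346 0.477  0.1906] a -0.04 q [ 0.57  0.7   1.22 -0.    1.22  2.14] F [-0.7 -0.8 -0.9] w 0.0005 g 0.1
0.11766170176909874 20.425222426416113
```

View pics/t3.png

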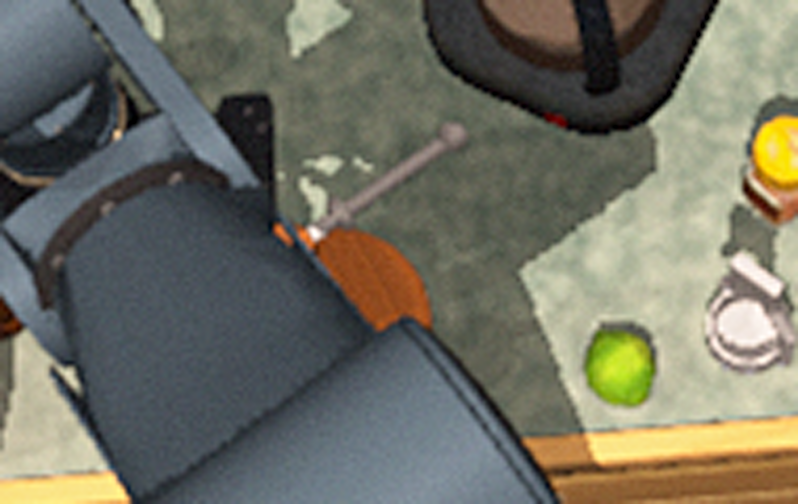

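```bash
python3 - <<'E'
from h import *
X=onz("top",160+453.5/4.2-.5,190+133.5/4.2-.5,.19)[:2]-C;print(np.hypot(*X),np.degrees(np.arctan2(X[1],X[0])))
arc((.42,.335),186,120,10)
E
```

```text
0.11907879683443304 -57.40009341831981
186.0 [0.424 0.362] row [ 0.09 -0.67]
178.7 [0.421 0.373] row [-0.08 -0.28]
171.3 [0.419 0.384] row [-0.04 -0.29]
164.0 [0.419 0.396] row [-0.01 -0.29]
156.7 [0.42  0.407] row [ 0.03 -0.29]
149.3 [0.423 0.419] row [ 0.07 -0.28]
142.0 [0.427 0.429] row [ 0.1  -0.27]
134.7 [0.432 0.44 ] row [ 0.14 -0.25]
127.3 [0.439 0.449] row [ 0.17 -0.24]
120.0 [0.447 0.457] row [ 0.2  -0.21]
```

jog_arm --motion '[-0.15,-0.1,0,0,0,0,1,0,0,-0.8,0,0,0,1,0,0,-0.8,0,0,0,1,0,0,-0.65,0,0,0,1,-0.7,0.93,0,0,0,0,1,-0.7,0.93,0,0,0,0,1,-0.7,0.93,0,0,0,0,1,-0.62,0.86,0,0,0,0,1,0,0,0.75,0,0,0,1,0,0,0.75,0,0,0,1,0,0,0.75,0,0,0,1,0,0,0,0,0,0,1]'

```text
time: 8.2
position: [0.4161, 0.3345, 0.189]
tool_rot: [1.0, 0.0, -0.002, 0.001]
ft_force: [-0.5, -0.2, -0.0]
grip_width: 0.0004
grip_force: 0.0
```

jog_arm --motion '[0.1,-0.35,0,0,0,0,1,0.05,-0.35,0,0,0,0,1,-0.02,-0.28,0,0,0,0,1,-0.04,-0.28,0,0,0,0,1,-0.01,-0.29,0,0,0,0,1,0.03,-0.28,0,0,0,0,1,0.07,-0.28,0,0,0,0,1,0.1,-0.27,0,0,0,0,1,0.14,-0.25,0,0,0,0,1,0.17,-0.24,0,0,0,0,1,0.12,-0.13,0,0,0,0,1,0,0,0,0,0,0,1]'

```text
time: 9.7
position: [0.4464, 0.4559, 0.1903]
tool_rot: [1.0, 0.0, 0.0, -0.001]
ft_force: [0.3, -0.5, -0.6]
grip_width: 0.0004
grip_force: 0.2
```

jog_arm --motion '[-0.1,0.1,0,0,0,0,1,0,0,-0.8,0,0,0,1,0,0,-0.8,0,0,0,1,0,0,-0.7,0,0,0,1,0,1,0,0,0,0,1,0,1,0,0,0,0,1,0,1,0,0,0,0,1,0,1,0,0,0,0,1,0,1,0,0,0,0,1,0,1,0,0,0,0,1,0,1,0,0,0,0,1,0,1,0,0,0,0,1]'

```text
time: 11.2
position: [0.4421, 0.1298, 0.2831]
tool_rot: [1.0, 0.0, 0.002, -0.0]
ft_force: [0.7, -0.1, -0.1]
grip_width: 0.0003
grip_force: 0.0
```

```bash
python3 - <<'E'
from h import *
st();crop("top","pics/t4.png",160,350,190,310,4.2)
E
```

```text
t 11.2 p [0.4421 0.1298 0.2831] a 0.02 q [0.04 0.24 1.77 0.   1.13 1.61] F [ 0.7 -0.1 -0.1] w 0.0003 g 0.0
```

View pics/t4.png

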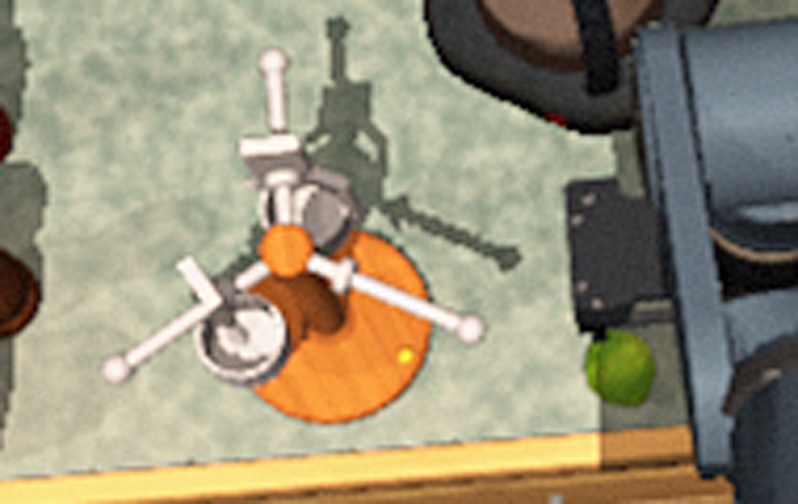

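```bash
python3 - <<'E'
from h import *
P=[onz("top",160+(x+.5)/4.2-.5,190+(y+.5)/4.2-.5,.19)[:2] for x,y in((469,328),(272,62),(117,369))]
m=np.mean(P,0);print(m)
for X in P:
  for c in(C,m): d=X-c;print(np.hypot(*d),np.degrees(np.arctan2(d[1],d[0])))
s=onz("top",160+405.5/4.2-.5,190+355.5/4.2-.5,.02)[:2]
for c in(C,m): print(np.degrees(np.arctan2(*(s-c)[::-1])))
X=onz("top",160+344.5/4.2-.5,190+276.5/4.2-.5,.19)[:2];print("collar",np.hypot(*(X-C)))
E
```

```text
[0.50923433 0.39204505]
0.11640953958225221 -117.96086929339904
0.116824188585917 -117.98303679232369
0.11751464218111699 2.2442430482675833
0.11726745596813921 2.0802693007863633
0.11710192029587702 122.04973522339755
0.1169344371571709 122.2367712799394
-119.51554341407298
-119.54972993943315
collar 0.03703781828801221
```

jog_arm --motion '[0,-1,0,0,0,0,1,0,-1,0,0,0,0,1,0,-1,0,0,0,0,1,0,-1,0,0,0,0,1,0,-1,0,0,0,0,1,0,-1,0,0,0,0,1,0,-1,0,0,0,0,1,0,-1,0,0,0,0,1,0,0,0.8,0,0,0,1,0,0,0.8,0,0,0,1,0,0,0.7,0,0,0,1,0,0,0,0,0,0,1]'

```text
time: 12.75
position: [0.4403, 0.4501, 0.1885]
tool_rot: [1.0, 0.0, -0.002, 0.001]
ft_force: [-0.1, 0.0, 0.7]
grip_width: 0.0004
grip_force: 0.0
```

jog_arm --motion '[0.09,-0.06,0,0,0,0,1,0.08,-0.08,0,0,0,0,1,0,0,0,0,0,0,1]'

```text
time: 13.12
position: [0.4492, 0.4566, 0.1915]
tool_rot: [1.0, 0.0, 0.001, -0.0]
ft_force: [-0.6, -1.9, 0.4]
grip_width: 0.0003
grip_force: 0.7
```

jog_arm --motion '[-0.15,0.1,0,0,0,0,1,0,0,-0.8,0,0,0,1,0,0,-0.8,0,0,0,1,0.12,0.92,-0.65,0,0,0,1,0.12,0.92,0,0,0,0,1,0.12,0.92,0,0,0,0,0,0.12,0.92,0,0,0,0,-1,0.12,0.92,0,0,0,0,-1,0.12,0.92,0,0,0,0,-1,0.12,0.92,0,0,0,0,-1,0.12,0.92,0,0,0,0,-1,0.12,0.92,0,0,0,0,-1]'

```text
time: 14.62
position: [0.4862, 0.1202, 0.2808]
tool_rot: [1.0, 0.0, 0.001, -0.0]
ft_force: [0.2, 0.7, -0.5]
grip_width: 0.0623
grip_force: 0.0
```

jog_arm --motion '[0,0,0,0,0,-1,-1,0,0,0,0,0,-1,-1,0,0,0,0,0,-1,-1,0,0,0,0,0,-1,-1,0,0,0,0,0,-1,-1,0,0,0,0,0,-1,-1,0,0,0,0,0,-1,-1,0,0,0,0,0,-1,-1,0,0,0,0,0,-1,-1,0,0,0,0,0,-1,-1,0,0,0,0,0,-0.4,-1,0,0,0,0,0,0,-1]'

```text
time: 16.12
position: [0.486, 0.1213, 0.2806]
tool_rot: [0.935, 0.355, 0.0, 0.0]
ft_force: [0.1, 0.3, 0.7]
grip_width: 0.0869
grip_force: 0.0
```

```bash
python3 - <<'E'
from h import *
o=st();import math
a=2*np.arctan2(o["tool_rot"][1],o["tool_rot"][0]);d=np.array([.4795,.1187])-o["position"][:2]
print("tool d/.04",(np.array([d@[np.cos(a),np.sin(a)],d@[np.sin(a),-np.cos(a)]])/.04).round(3),"dz",(o["position"][2]-.146)/.04)
crop("side","pics/s5.png",235,395,170,290,5)
E
```

```text
t 16.12 p [0.486  0.1213 0.2806] a 41.59 q [0.02 0.3  1.68 0.   1.16 0.87] F [0.1 0.3 0.7] w 0.0869 g 0.0
tool d/.04 [-0.164 -0.059] dz 3.364119139647393
```

View pics/s5.png

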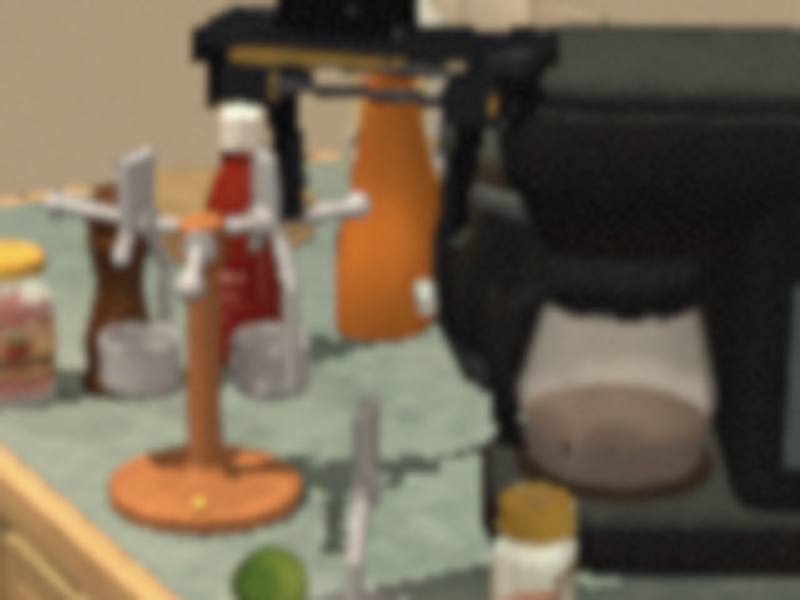

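jog_arm --motion '[-0.16,-0.06,0,0,0,0,-1,0,0,0.8,0,0,0,-1,0,0,0.8,0,0,0,-1,0,0,0.8,0,0,0,-1,0,0,0.6,0,0,0,-1,0,0,0.36,0,0,0,-1,0,0,0,0,0,0,-1]'

```text
time: 17.05
position: [0.479, 0.1187, 0.1453]
tool_rot: [0.935, 0.355, -0.001, -0.0]
ft_force: [-0.4, 0.2, 0.5]
grip_width: 0.0872
grip_force: 0.0
```

jog_arm --motion '[0,0,0,0,0,0,0,0,0,0,0,0,0,0.5,0,0,0,0,0,0,0.8,0,0,0,0,0,0,1,0,0,0,0,0,0,1,0,0,0,0,0,0,1]' --grip_force 12

```text
time: 17.8
position: [0.4796, 0.1188, 0.146]
tool_rot: [0.935, 0.355, -0.0, -0.0]
ft_force: [-0.3, 0.2, 1.0]
grip_width: 0.0349
grip_force: 0.0
```

```bash
python3 - <<'E'
from h import *
st();P=onz("side",235+190.5/5-.5,170+282.5/5-.5,.19)[:2]-C;print(np.hypot(*P),np.degrees(np.arctan2(P[1],P[0])))
s=onz("side",235+198.5/5-.5,170+502.5/5-.5,.02)[:2]-C;print(np.degrees(np.arctan2(s[1],s[0])))
E
```

```text
t 17.8 p [0.4796 0.1188 0.146 ] a 41.62 q [0.02 0.49 1.84 0.   0.81 0.86] F [-0.3  0.2  1. ] w 0.0349 g 0.0
0.10982738246754065 -119.73948736743789
-120.58870669166268
```

jog_arm --motion '[0,0,0,0,0,0,1,0,0,0,0,0,0,1,0,0,0,0,0,0,1,0,0,0,0,0,0,1,0,0,-0.2,0,0,0,1,0,0,-0.6,0,0,0,1,0,0,-0.8,0,0,-1,1,0,0,-0.8,0,0,-1,1,0,0,-0.7,0,0,-1,1,0,0,0,0,0,-1,1,0,0,0,0,0,-1,1,0,0,0,0,0,-1,1]' --grip_force 15

```text
time: 19.3
position: [0.4793, 0.1187, 0.2705]
tool_rot: [0.84, 0.543, 0.0, 0.0]
ft_force: [-0.8, 0.8, -1.4]
grip_width: 0.0101
grip_force: 15.0
```

```bash
python3 - <<'E'
from h import *
st()
E
```

```text
t 19.3 p [0.4793 0.1187 0.2705] a 65.75 q [ 0.02  0.3   1.71 -0.    1.13  0.44] F [-0.8  0.8 -1.4] w 0.0101 g 15.0
```

jog_arm --motion '[0,0,0,0,0,-1,1,0,0,0,0,0,-1,1,0,0,0,0,0,-1,1,0,0,0,0,0,-1,1,0,0,0,0,0,-1,1,0,0,0,0,0,-1,1,0,0,0,0,0,-1,1,0,0,0,0,0,-1,1,0,0,0,0,0,-1,1,0,0,0,0,0,-1,1,0,0,0,0,0,-1,1,0,0,0,0,0,-1,1]'

```text
time: 20.8
position: [0.4793, 0.1187, 0.2703]
tool_rot: [0.546, 0.837, -0.0, 0.0]
ft_force: [-0.5, 0.3, -0.4]
grip_width: 0.0101
grip_force: 15.0
```

jog_arm --motion '[0,0,0,0,0,-1,1,0,0,0,0,0,-1,1,0,0,0,0,0,-1,1,0,0,0,0,0,-1,1,0,0,0,0,0,-1,1,0,0,0,0,0,-1,1,0,0,0,0,0,-1,1,0,0,0,0,0,-1,1,0,0,0,0,0,-1,1,0,0,0,0,0,-0.1,1,0,0,0,0,0,0,1]'

```text
time: 22.18
position: [0.4795, 0.1187, 0.2702]
tool_rot: [0.259, 0.966, 0.0, 0.0]
ft_force: [-0.7, -0.4, -0.8]
grip_width: 0.01
grip_force: 15.0
```

```bash
cat >> h.py <<'E'
def to(w,o):
    a=2*np.arctan2(o["tool_rot"][1],o["tool_rot"][0]);d=np.array(w)-o["position"][:2]
    return (np.array([d@[np.cos(a),np.sin(a)],d@[np.sin(a),-np.cos(a)]])/.04).round(3)
U=np.array([np.cos(np.radians(-119.7)),np.sin(np.radians(-119.7))])
def rel(p):
    d=p[:2]-C;return "r %.4f lateral %.4f"%(d@U,d@[-U[1],U[0]])
E
python3 - <<'E'
from h import *
o=st();print(to(C+.2*U,o),C+.2*U,(o["position"][2]-.271)/.04)
E
```

```text
t 22.18 p [0.4795 0.1187 0.2702] a 149.97 q [ 0.02  0.3   1.71 -0.    1.13 -1.03] F [-0.7 -0.4 -0.8] w 0.01 g 15.0
[2.748 1.277] [0.40990827 0.2179737 ] -0.0212483786245124
```

jog_arm --motion '[0.55,0.26,0,0,0,0,1,0.55,0.26,0,0,0,0,1,0.55,0.26,0,0,0,0,1,0.55,0.26,0,0,0,0,1,0.55,0.24,0,0,0,0,1,0,0,0,0,0,0,1,0,0,0,0,0,0,1]'

```text
time: 23.05
position: [0.4104, 0.2178, 0.2701]
tool_rot: [0.259, 0.966, -0.0, 0.0]
ft_force: [0.1, -0.8, -1.1]
grip_width: 0.01
grip_force: 15.0
```

```bash
python3 - <<'E'
from h import *
o=st();print(rel(o["position"]),to(C+.088*U,o))
crop("side","pics/s6.png",235,365,180,300,5)
print(proj("side",[*(C+.117*U),.19]),proj("side",[*(C+.2*U),.125+.093]),proj("side",[*(C+.2*U),.125+.038]))
E
```

```text
t 23.05 p [0.4104 0.2178 0.2701] a 150.02 q [ 0.25  0.26  1.77 -0.    1.11 -0.8 ] F [ 0.1 -0.8 -1.1] w 0.01 g 15.0
r 0.1999 lateral 0.0005 [0.027 2.797]
[272.46741129 226.73266683] [270.38868536 226.5965561 ] [270.69910427 244.3341625 ]
```

View pics/s6.png

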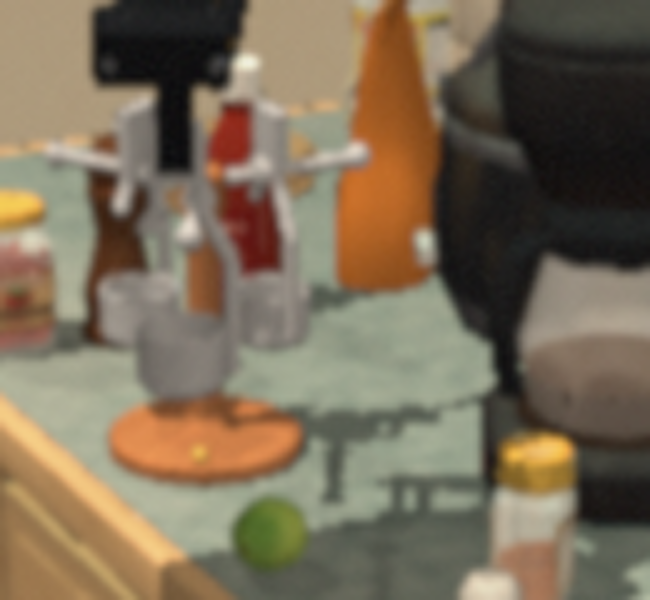

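jog_arm --motion '[0.02,0.5,0,0,0,0,1,0,0.5,0,0,0,0,1,0,0.5,0,0,0,0,1,0,0.5,0,0,0,0,1,0,0.5,0,0,0,0,1,0,0.3,0,0,0,0,1,0,0,0,0,0,0,1]'

```text
time: 23.98
position: [0.4659, 0.3162, 0.2697]
tool_rot: [0.258, 0.966, 0.0, 0.0]
ft_force: [0.2, 0.0, -1.5]
grip_width: 0.0101
grip_force: 15.0
```

jog_arm --motion '[0,0,0.3,0,0,0,1,0,0,0.3,0,0,0,1,0,0,0.2,0,0,0,1,0,0,0.1,0,0,0,1,0,0,0,0,0,0,1]'

```text
time: 24.6
position: [0.4651, 0.3153, 0.2336]
tool_rot: [0.259, 0.966, -0.0, -0.0]
ft_force: [-0.2, -0.1, -0.8]
grip_width: 0.01
grip_force: 15.0
```

```bash
python3 - <<'E'
from h import *
o=st();print(rel(o["position"]))
E
```

```text
t 24.6 p [0.4651 0.3153 0.2336] a 150.01 q [ 0.4   0.44  1.59 -0.    1.11 -0.65] F [-0.2 -0.1 -0.8] w 0.01 g 15.0
r 0.0881 lateral -0.0003
```

jog_arm --motion '[0,0,0.2,0,0,0,1,0,0,0.12,0,0,0,1,0,0,0.04,0,0,0,1,0,0,0,0,0,0,1]'

```text
time: 25.1
position: [0.4652, 0.3155, 0.2194]
tool_rot: [0.259, 0.966, -0.0, -0.0]
ft_force: [0.7, -0.1, -0.0]
grip_width: 0.0099
grip_force: 15.0
```

jog_arm --motion '[0,0,0.03,0,0,0,1,0,0,0,0,0,0,1]'

```text
time: 25.35
position: [0.4652, 0.3155, 0.2184]
tool_rot: [0.259, 0.966, 0.0, 0.0]
ft_force: [0.3, -0.0, -1.0]
grip_width: 0.0101
grip_force: 15.0
```

jog_arm --motion '[0,0,0.03,0,0,0,1,0,0,0,0,0,0,1]'

```text
time: 25.6
position: [0.4651, 0.3155, 0.2171]
tool_rot: [0.259, 0.966, -0.0, -0.0]
ft_force: [0.1, 0.6, -0.9]
grip_width: 0.0099
grip_force: 15.0
```

jog_arm --motion '[0,0,0.02,0,0,0,1,0,0.2,0,0,0,0,1,0,0.25,0,0,0,0,1,0,0.2,0,0,0,0,1,0,0.1,0,0,0,0,1,0,0,0,0,0,0,1]'

```text
time: 26.35
position: [0.4802, 0.3418, 0.2162]
tool_rot: [0.258, 0.966, -0.0, -0.0]
ft_force: [-0.4, -0.2, -0.9]
grip_width: 0.0099
grip_force: 15.0
```

```bash
python3 - <<'E'
from h import *
o=st();print(rel(o["position"]),o["ft_force"][:2]@U)
E
```

```text
t 26.35 p [0.4802 0.3418 0.2162] a 150.05 q [ 0.43  0.5   1.54 -0.    1.1  -0.62] F [-0.4 -0.2 -0.9] w 0.0099 g 15.0
r 0.0576 lateral -0.0002 0.3781629376783655
```

Small steps inward, watching the force.

jog_arm --motion '[0,0.08,0,0,0,0,1,0,0.05,0,0,0,0,1,0,0,0,0,0,0,1]'

```text
time: 26.72
position: [0.4829, 0.346, 0.2164]
tool_rot: [0.259, 0.966, 0.0, 0.0]
ft_force: [0.5, -0.1, -0.3]
grip_width: 0.0098
grip_force: 15.0
```

jog_arm --motion '[0,0.04,0,0,0,0,1,0,0,0,0,0,0,1]'

```text
time: 26.98
position: [0.4836, 0.3474, 0.2164]
tool_rot: [0.259, 0.966, 0.0, 0.0]
ft_force: [-0.3, -0.4, -1.3]
grip_width: 0.0099
grip_force: 15.0
```

jog_arm --motion '[0,0.04,0,0,0,0,1,0,0,0,0,0,0,1]'

```text
time: 27.22
position: [0.4845, 0.3488, 0.2164]
tool_rot: [0.259, 0.966, 0.0, 0.0]
ft_force: [0.9, 0.2, -0.9]
grip_width: 0.0097
grip_force: 15.0
```

jog_arm --motion '[0,0.03,0,0,0,0,1,0,0,0,0,0,0,1]'

```text
time: 27.48
position: [0.485, 0.3498, 0.2164]
tool_rot: [0.259, 0.966, 0.0, 0.0]
ft_force: [0.1, 0.4, -0.6]
grip_width: 0.0101
grip_force: 15.0
```

jog_arm --motion '[0,0.03,0,0,0,0,1,0,0,0,0,0,0,1]'

```text
time: 27.72
position: [0.4855, 0.3507, 0.2163]
tool_rot: [0.259, 0.966, -0.0, -0.0]
ft_force: [-0.0, -0.2, -1.5]
grip_width: 0.0098
grip_force: 15.0
```

jog_arm --motion '[0,0.03,0,0,0,0,1,0,0,0,0,0,0,1]'

```text
time: 27.98
position: [0.4855, 0.3509, 0.2162]
tool_rot: [0.259, 0.966, -0.001, -0.001]
ft_force: [-2.2, -4.5, 1.6]
grip_width: 0.0099
grip_force: 15.0
```

jog_arm --motion '[0,-0.015,0.015,0,0,0,1,0,0,0,0,0,0,1]'

```text
time: 28.22
position: [0.4855, 0.3509, 0.2158]
tool_rot: [0.259, 0.966, -0.001, -0.0]
ft_force: [-2.4, -3.8, 1.2]
grip_width: 0.0094
grip_force: 15.0
```

```bash
python3 - <<'E'
from h import *
o=st();print(rel(o["position"]),o["ft_force"][:2]@U,o["moment"])
E
```

```text
t 28.23 p [0.4855 0.3509 0.2158] a 150.02 q [ 0.44  0.51  1.52 -0.    1.11 -0.61] F [-2.4 -3.8  1.2] w 0.0094 g 15.0
r 0.0471 lateral -0.0002 4.469461944532986 [-0.71709421  0.26088427  0.0329996 ]
```

jog_arm --motion '[0,-0.012,0,0,0,0,1,0,0,0,0,0,0,1]' --grip_force 5

```text
time: 28.48
position: [0.4854, 0.3508, 0.2157]
tool_rot: [0.259, 0.966, -0.0, -0.0]
ft_force: [-2.2, -2.9, 1.9]
grip_width: 0.0102
grip_force: 5.0
```

jog_arm --motion '[0,0,0,0,0,0,1,0,0,0,0,0,0,1]' --grip_force 3

```text
time: 28.72
position: [0.4855, 0.3509, 0.2158]
tool_rot: [0.259, 0.966, -0.0, -0.0]
ft_force: [-2.6, -2.9, 1.9]
grip_width: 0.0103
grip_force: 3.0
```

jog_arm --motion '[0,0,0,0,0,0,0.6,0,0,0,0,0,0,0.5,0,0,0,0,0,0,0.5,0,0,0,0,0,0,0.5]'

```text
time: 29.22
position: [0.4859, 0.3512, 0.2158]
tool_rot: [0.259, 0.966, 0.0, 0.0]
ft_force: [0.5, -0.9, -0.6]
grip_width: 0.0216
grip_force: 0.0
```

```bash
python3 - <<'E'
from h import *
o=st();print(rel(o["position"]))
E
```

```text
t 29.23 p [0.4859 0.3512 0.2158] a 150.02 q [ 0.44  0.51  1.52  0.    1.11 -0.61] F [ 0.5 -0.9 -0.6] w 0.0216 g 0.0
r 0.0466 lateral 0.0000
```

jog_arm --motion '[0,0.06,0,0,0,0,0.5,0,0.05,0,0,0,0,0.5,0,0,0,0,0,0,0.5]'

```text
time: 29.6
position: [0.488, 0.3549, 0.2157]
tool_rot: [0.259, 0.966, 0.0, 0.0]
ft_force: [0.1, 0.1, -0.5]
grip_width: 0.0214
grip_force: 0.0
```

jog_arm --motion '[0,0.015,0,0,0,0,0.5,0,0,0,0,0,0,0.5]'

```text
time: 29.85
position: [0.4881, 0.3553, 0.2157]
tool_rot: [0.259, 0.966, -0.0, -0.0]
ft_force: [1.0, 0.3, 0.1]
grip_width: 0.0218
grip_force: 0.0
```

jog_arm --motion '[0,0.015,0,0,0,0,0.5,0,0,0,0,0,0,0.5]'

```text
time: 30.1
position: [0.4884, 0.3558, 0.2158]
tool_rot: [0.259, 0.966, 0.0, 0.0]
ft_force: [0.7, 0.9, -0.1]
grip_width: 0.0219
grip_force: 0.0
```

jog_arm --motion '[0,0.01,0,0,0,0,0.5,0,0,0,0,0,0,0.5]'

```text
time: 30.35
position: [0.4884, 0.3559, 0.2157]
tool_rot: [0.259, 0.966, -0.0, -0.0]
ft_force: [-0.1, -0.9, 1.0]
grip_width: 0.0218
grip_force: 0.5
```

jog_arm --motion '[0,0.01,0,0,0,0,0.5,0,0,0,0,0,0,0.5]'

```text
time: 30.6
position: [0.4885, 0.356, 0.2157]
tool_rot: [0.259, 0.966, -0.001, -0.0]
ft_force: [-0.6, -3.7, 2.0]
grip_width: 0.0218
grip_force: 1.3
```

jog_arm --motion '[0,0.01,0,0,0,0,0.5,0,0,0,0,0,0,0.5]'

```text
time: 30.85
position: [0.4886, 0.3561, 0.2158]
tool_rot: [0.259, 0.966, -0.001, -0.0]
ft_force: [-3.5, -4.8, 4.0]
grip_width: 0.0217
grip_force: 2.4
```

jog_arm --motion '[0,-0.05,0,0,0,0,0.5,0,-0.08,0,0,0,0,0.5,0,0,0,0,0,0,0.4,0,0,-0.3,0,0,0,0.4,0,0,-0.7,0,0,0,0.4,0,0,-0.9,0,0,0,0.4,0.5,-0.7,-0.5,0,0,0,0.4,0,-0.9,0,0,0,0,0.4,0,-0.9,0,0,0,0,0.4,0,-0.9,0,0,0,0,0.4,0,-0.9,0,0,0,0,0.4,0,0,0,0,0,0,0.4]'

```text
time: 32.35
position: [0.3822, 0.2123, 0.3127]
tool_rot: [0.26, 0.966, 0.0, 0.0]
ft_force: [0.1, 0.3, -0.6]
grip_width: 0.026
grip_force: 0.0
```

```bash
python3 - <<'E'
from h import *
o=st();a=robot.camera("top")[190:310,160:350];b=robot.camera("side")[180:300,245:335]
k=lambda i,f:cv2.resize(i,None,fx=f,fy=f,interpolation=2)
cv2.imwrite("pics/e.png",np.hstack([k(a,2.8)[:336],k(b,2.8)[:336]]))
E
```

```text
t 32.35 p [0.3822 0.2123 0.3127] a 149.9 q [ 0.25  0.17  1.77  0.    1.2  -0.8 ] F [ 0.1  0.3 -0.6] w 0.026 g 0.0
```

View pics/e.png

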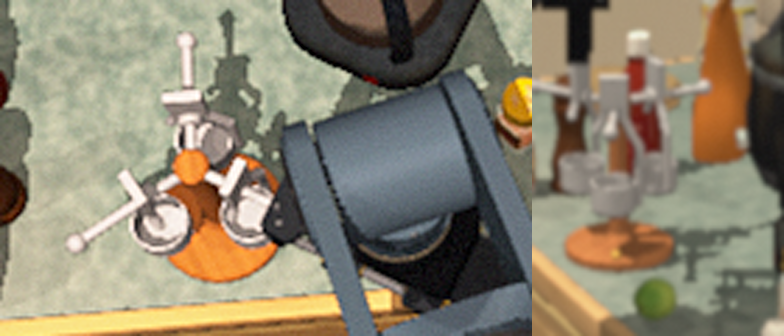

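```bash
python3 - <<'E'
from h import *
for x,y in((186,40),(74,243)):
    d=onz("top",160+(x+.5)/2.8-.5,190+(y+.5)/2.8-.5,.19)[:2]-C;print(np.hypot(*d),np.degrees(np.arctan2(d[1],d[0])))
E
```

```text
0.11818183096168171 0.12652721363519293
0.11845576631674959 120.08612492361301
```

```bash
python3 -c "
from rig import robot
print(robot.hand_in())"
```

```text
the job is handed in; nothing more can be done
None
```

The job is handed in: the free branch points to the front within about 1° of the stud, and the dipper hangs on it after a light push against the collar (about 5–7 N); that it still touches after release was not measured separately.

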